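# Sweep the clock's minute hand round to the red tab

## Task

The wall clock lies face up on the mat with its glass off. With a fingertip against the side of the long orange-tipped minute hand, follow the dial round and push the hand slowly and gently clockwise, even where the other way would be shorter, until its tip points at the red tab on the rim, then move the fingers clear. Take hold of nothing, leave the short hour hand, the red tab and the clock itself where they are, and do not disturb the watches and tools lying around it.

Things in the scene. Friction and masses are not known exactly. Their poses are not given: they have to be found in the camera images.
- clock: Loose round wall clock, 1.8 kg, lying face up: blue case 300 mm across and 30 mm thick, white dial 276 mm across whose surface is 32 mm above the table, black hour marks up to 2 mm proud of it. Origin: centre of the underside; z up; x points to twelve o'clock (the mark with an extra cross bar).
- dial_center (a point): The middle of the dial surface, on the axle of both hands, 32 mm above the table. A brass axle 10 mm thick rises to 60 mm above the table.
- minute_hand (a joint): Angle of the minute hand (rad), clockwise seen from above, 0 at twelve o'clock. It turns freely either way with light friction (about 0.8 N at the outer end) and stays where it is left.
- minute_tip (a point): Tip of the minute hand, 125 mm from the axle, at mid thickness. The hand is a straight black bar 9 mm wide and 6 mm thick with an orange band from 95 to 125 mm from the axle; it lies 50 to 56 mm above the table (18 to 24 mm above the dial), with a tail 35 mm long on the other side of the axle.
- hour_hand (a joint): Angle of the hour hand (rad), clockwise seen from above, 0 at twelve o'clock; it stays where it is left.
- hour_tip (a point): Tip of the short dark grey hour hand, 70 mm from the axle; a bar 10 mm wide lying 38 to 42 mm above the table, below the minute hand, which passes over it. Fingertips that keep more than 95 mm from the axle go clear of it.
- tab (a joint): Angle of the red tab round the rim (rad), clockwise seen from above, 0 at twelve o'clock. The minute hand points at the tab when both angles agree. The tab is stiff and is to stay where it is. It begins 1.4 to 4.9 rad clockwise of the minute hand.
- tab_mark (a point): The point where the tip of the minute hand belongs: in front of the middle of the red tab, 125 mm from the axle and 53 mm above the table. The tab is a red clip 16 mm wide on the rim, from 135 to 154 mm from the axle, its top 43 mm above the table (the hand passes over it).
- tab_axis (a point): A point on the axle at the dial surface, whose x axis points along the dial to the red tab, z up.
- black_watch: Bystander: dark steel wristwatch on its side, bracelet loop 75 x 60 mm, 40 mm high. Origin: centre of the loop, on the table.
- cushion_watch: Bystander: steel watch with turquoise dial on a round cushion 72 mm across, 34 mm high in all. Origin: centre of the underside.
- loupe: Bystander: black eye loupe with a grey band and steel top ring, 36 mm across, 34 mm high, standing. Origin: centre of the underside.
- oil_pot: Bystander: amber glass oil pot, 28 mm across, 42 mm high. Origin: centre of the underside.
- screwdriver: Bystander: small green screwdriver 110 mm long, lying on the mat, its x along the blade.
- tweezers: Bystander: steel tweezers 125 mm long, lying on the mat, x along them.
- die_block: Bystander: red block 60 x 50 x 16 mm with four white pegs, 30 mm high in all. Origin: centre of the underside.

How it is judged:
At the end, for the whole second after the job is handed in: The tip of the minute hand is at rest within 8 mm (half the tab's width) of the middle of the red tab; the clock lies within 10 mm, the tab and the hour hand's tip within 12 mm and every bystander within 15 mm of where it started (horizontal distance between minute_tip and tab_mark below 0.008 m and velocity of joint minute_hand between -0.05 and 0.05 rad/s and distance of each of hour_tip, tab_mark from where it was at the start of the episode below 0.012 m and distance of clock from where it was at the start of the episode below 0.01 m and distance of each of black_watch, cushion_watch, loupe, oil_pot, screwdriver, tweezers, die_block from where it was at the start of the episode below 0.015 m); the robot touches nothing.
It fails at once if the minute hand ran more than 20 mm past the red tab, or was brought to it the wrong way round (y of minute_tip in the frame of tab_axis below -0.02 m and x of minute_tip in the frame of tab_axis above 0.06 m).
It fails at once if the minute hand was flicked or swung fast (over 2.5 rad/s) (velocity of joint minute_hand above 2.5 rad/s or velocity of joint minute_hand below -2.5 rad/s).
It fails at once if the clock, its hands or dial were pressed harder than 15 N (contact force between clock and the fingers above 15 N or contact force between clock and the arm above 15 N).
It fails at once if the clock was pushed away, tipped or lifted, or its hour hand or red tab was moved (distance of any of clock, hour_tip, tab_mark from where it was at the start of the episode above 0.015 m or angle between clock's own z axis and vertical above 0.05 rad or height (world z) of clock above 0.006 m).
It fails at once if a watch or tool was pushed, lifted or carried (distance of any of black_watch, cushion_watch, loupe, oil_pot, screwdriver, tweezers, die_block from where it was at the start of the episode above 0.02 m).
It also fails if it takes over 58 s, if anything falls off the work surface, if the arm or the gripper's body presses on something with over 40 N, if the wrist force passes 120 N, or if a joint passes its speed limit or range.

## Robot

A 6-joint arm with a two-finger parallel gripper is mounted at the origin on the work surface. World frame = base frame: x ahead of the robot, y to its left, z up, the work surface at z = 0. Lengths are in m, angles in rad, forces in N, time in s.
With the tool pointing down it reaches from about 0.325 to 0.75 m from the base axis. Payload 7.6 kg.
Tool frame: the origin (TCP) lies midway between the tips of the shut fingers; the grasp point (between the pads) lies 19 mm behind it; z points along the fingers, y is the line along which they close (so a half turn about z gives the same grasp; the last joint's range is limited). The gripper opens to 85 mm and grips with 20 to 120 N. Pads are 22 mm wide; open, the fingers measure 114 mm over their backs; the gripper's body (76 mm by 85 mm) begins 54 mm behind the grasp point. The pads swing forward as they close: fully open they stand 13 mm farther back than shut.
Start: joints at [1.172, 0.052, 1.401, -0, 1.689, -0.07], TCP at [0.17, 0.497, 0.231] pointing down, gripper open.
Joint ranges: [-2.9, 2.9], [-0.91, 2.17], [0.12, 2.37], [-1.06, 4.2], [0.26, 2.73], [-2.93, 2.93]. Speed limits (rad/s): [2.57, 2.57, 3.01, 3.14, 3.14, 3.14].

## Interface

Orientations are given as a rotation vector (axis times angle).
In Python, from bench import arm gives the robot as it stands.
- The arm moves only by the tool drive_tool, never from a script. Its argument "targets" is a list of rows, each an object of numbers: "tx", "ty", "tz": the shift along the tool's x, y, z in m; "wx", "wy", "wz": the turn, a rotation vector about the tool's x, y, z in degrees. In form: [{"tx": .., "ty": .., "tz": .., "wx": .., "wy": .., "wz": ..}, ...]. A call has 1 to 8 rows; each row shifts and turns the commanded pose from where the row before left it, along the tool's axes as they then stand; what a row does not reach is not made up. A row lasts 1/8 s, in which the tool goes at most 62.5 mm and 10.7 degrees, less where a joint would pass 70% of its speed; a pose out of reach is approached as far as the arm can. A call is refused whole if a number of a shift passes 0.0625 or a number of a turn 10.7, either way. A call with a gripper value outside its range is refused whole. "grip" is the closure, from 0 (fully open) to 1 (shut), set as the call begins (left out, the last holds). The fingers move at their own pace and stop on an object; "newtons" is the grip in N (left out, the last holds). Time passes only in rows, so rows that do not move let the fingers close. It gives the time, the measured TCP pose, the force, the opening and the grip force at its end, in the units of the state.
- arm.observe(): the state, without advancing time (a new reading comes with each control period).
- arm.grab_frame(name): name is "side" or "top"; returns (picture, depth): 480x640x3 uint8, blue, green, red; 480x640 float32, m along the optical axis (not along the pixel's ray), 0 where there is no reading.
- arm.get_calibration(name): a dict with "vfov" (degrees; the focal length in pixels is half the picture's height over the tangent of half this angle, whatever the lens; pixels are square), "cx", "cy" (the principal point, pixels), "D" ([k1, k2, p1, p2, k3] as OpenCV has them; the pictures are not rectified), "R" (3x3) and "t" (3): a world point X has camera coordinates R X + t. Camera axes: x right, y down, z forward; pixel columns grow to the right and rows downward; lengths in m; the calibration is good to about 2 mm. A picture is of the moment at which its call begins. get_calibration takes no time and is no camera call.
- arm.hand_in(): hands the job in; it is judged then, once.
Trained networks look in the newest picture that a camera, given by its name, has taken for a name from the list of things; names that differ only in an ending like _2 or _b are one class to them, and where a whole thing is asked for, a point or a joint stands for the part that bears it (a point fixed in the world has none). Each returns a list of dicts, best first, with "conf" (0 to 1); they miss things now and then, are a little off and sometimes report something else, mostly with a low value. They report only what shows in the picture. A call takes as long as a camera call.
- arm.search_frame(name, camera): "point" ([x, y, z] in m, in world coordinates, good to about 4 mm: the middle of the surface that is visible of it).
- arm.silhouettes(name, camera): "region" (480x640 bool, what is visible of it).
- arm.landmark_of(name, camera): "point" ([x, y, z] in m, in world coordinates, good to about 4 mm: a listed point, or the origin of a listed thing).
The state is a dict: "time": time; "joint_pos": joint angles; "joint_vel": joint speeds; "joint_torque": joint torques, N m; "ee_pos": TCP position; "tool_rot": TCP orientation; "contact_force": force on the tool from outside, world axes, zero at the start; "wrist_torque": the same for the moment, N m; "grip_width": finger opening in m; "grip_force": force on a finger pad.
Only numpy, scipy, OpenCV 4.12 (cv2) and the standard library are available. Lean on these libraries where they do the work, as an engineer would, in place of code of your own. Each camera call takes 0.05 s, during which the arm holds its last target. There are 200 camera calls.

## Working session

There is one attempt and no reset: what is moved stays moved. The work goes in short steps, Python scripts to look and compute and a tool call to move; the robot and the scene stay as the last step left them, time stands still between calls to the robot, and variables do not carry over. Pictures are saved under pics/ and viewed, at most 10 in all, crops included, and the job is handed in when it is done.

Besides the shell and the picture viewer there is one more tool, called after "Call:" as name(argument=value, ...), one argument or row to a line, values as JSON. drive_tool: Moves the arm, as the interface text tells. Its arguments: {"type":"object","properties":{"targets":{"type":"array"},"grip":{"type":"number"},"newtons":{"type":"number"}},"required":["targets"]}

```bash
mkdir -p pics; python3 - <<'E'
from bench import arm
import cv2,numpy as np
for c in ("top","side"):
    p,d=arm.grab_frame(c); cv2.imwrite(f"pics/{c}0.png",p); np.savez(f"{c}0.npz",p=p,d=d)
    for n in ("dial_center","minute_tip","hour_tip","tab_mark","clock"):
        r=arm.landmark_of(n,c); print(c,n,[(np.round(a["point"],3),round(a["conf"],2)) for a in r[:2]])
    k=arm.get_calibration(c); print({a:np.round(b,3).tolist() for a,b in k.items()})
s=arm.observe(); print(s["time"],s["ee_pos"],s["tool_rot"],s["grip_width"])
E
```

```text
top dial_center [(array([0.605, 0.039, 0.033]), 0.63), (array([0.606, 0.039, 0.001]), 0.18)]
top minute_tip [(array([ 0.686, -0.057,  0.053]), 0.78)]
top hour_tip [(array([0.668, 0.009, 0.041]), 0.45)]
top tab_mark [(array([0.49 , 0.084, 0.051]), 0.54)]
top clock [(array([0.606, 0.038, 0.001]), 0.64)]
{'vfov': 47.021, 'cx': 306.58, 'cy': 237.806, 'D': [0.044, 0.0, 0.0, 0.0, 0.0], 'R': [[0.012, -1.0, 0.015], [-0.983, -0.014, -0.185], [0.185, -0.012, -0.983]], 't': [-0.01, 0.612, 1.14]}
side dial_center [(array([0.605, 0.039, 0.03 ]), 0.79)]
side minute_tip [(array([ 0.686, -0.056,  0.055]), 0.58)]
side hour_tip [(array([0.67 , 0.016, 0.037]), 0.61)]
side tab_mark [(array([0.49 , 0.083, 0.06 ]), 0.63), (array([0.67 , 0.014, 0.038]), 0.37)]
side clock [(array([0.605, 0.041, 0.001]), 0.72)]
{'vfov': 45.015, 'cx': 321.71, 'cy': 239.127, 'D': [-0.008, 0.0, 0.0, 0.0, 0.0], 'R': [[0.968, -0.252, -0.004], [-0.172, -0.647, -0.743], [0.184, 0.72, -0.669]], 't': [-0.602, 0.143, 1.181]}
0.6 [0.16951282 0.49690094 0.23132899] [5.14136829e-01 3.09919468e+00 1.68755347e-04] 0.08562010682776855
```

View pics/top0.png

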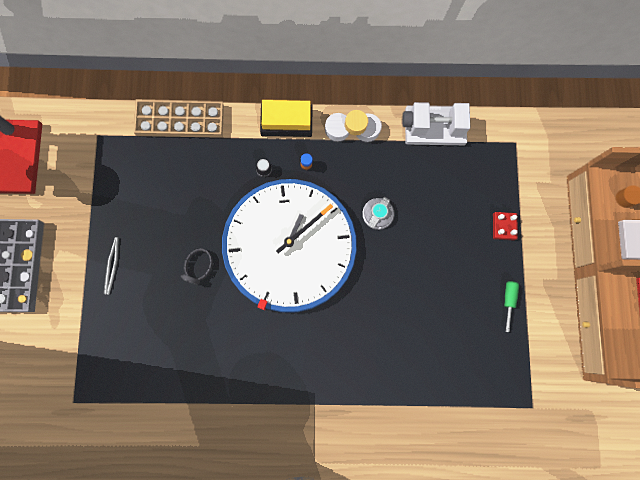

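View pics/side0.png

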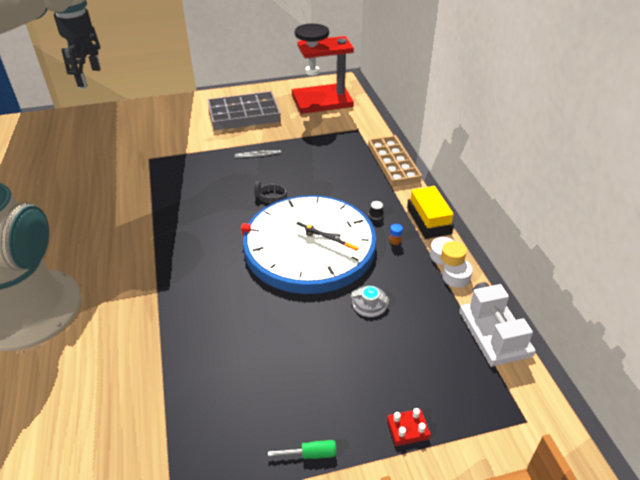

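The top view shows the clock at about (289,242), the orange tip at (333,207) and the red tab at (263,305). The side view agrees. The clockwise sweep is about 150°, and the path over the dial is free. I'll refine the angles by pixel measurement.

```bash
cat > h.py <<'E'
from bench import arm
import cv2,numpy as np
def plane(c,uv,z):
    k=arm.get_calibration(c); f=240/np.tan(np.radians(k["vfov"]/2))
    K=np.array([[f,0,k["cx"]],[0,f,k["cy"]],[0,0,1]])
    n=cv2.undistortPoints(np.float64(uv).reshape(-1,1,2),K,np.array(k["D"],float)).reshape(-1,2)
    R=np.array(k["R"]);o=-R.T@np.array(k["t"]); d=np.c_[n,np.ones(len(n))]@R
    return (o+d*((z-o[2])/d[:,2])[:,None])[:,:2]
def pix(m): v,u=np.nonzero(m); return np.c_[u,v]
def measure(c,p,C=None):
    h=cv2.cvtColor(p,cv2.COLOR_BGR2HSV); H,S,V=cv2.split(h)
    def near(m,z,c0,r0,r1):
        P=plane(c,pix(m),z); r=np.hypot(*(P-c0).T); return P[(r>r0)&(r<r1)]
    c0=np.array([.605,.039])
    if C is None:
        B=near((H>100)&(H<120)&(S>150),.030,c0,.13,.16)   # blue rim
        (x,y),rr=cv2.minEnclosingCircle(np.float32(B)); A=np.c_[2*B,np.ones(len(B))]
        s=np.linalg.lstsq(A,(B**2).sum(1),rcond=None)[0]; C=s[:2]; print(c,"centre",C,(x,y),rr)
    O=near((H>8)&(H<22)&(S>150)&(V>120),.056,C,.08,.132); T=near(((H<6)|(H>174))&(S>150),.043,C,.125,.165)
    a=lambda P:np.degrees(np.arctan2(-(P.mean(0)-C)[1],(P.mean(0)-C)[0]))%360
    print(c,"hand",a(O) if len(O) else None,len(O),np.hypot(*(O.mean(0)-C)) if len(O) else 0,"tab",a(T) if len(T) else None,len(T))
    return C
E
python3 - <<'E'
from h import *
from scipy.spatial.transform import Rotation as Rt
for c in ("top","side"):
    p=np.load(c+"0.npz")["p"]; measure(c,p); measure(c,p,np.array([.605,.039]))
C=np.array([.605,.039]); a=np.radians(28)
P=C+.112*np.array([np.cos(a),-np.sin(a)]); s=arm.observe()
R=Rt.from_rotvec(s["tool_rot"]).as_matrix(); print(np.round(R,3)); print(P,"tool shift",R.T@(np.r_[P,.12]-s["ee_pos"]))
E
```

```text
top centre [0.60376434 0.03705798] (0.6033542156219482, 0.03781776502728462) 0.1495225876569748
top hand 48.18372056945292 47 0.1091269868328811 tab 202.13208758281255 70
top hand 49.3403067484236 47 0.10977284836291361 tab 201.24542767950138 70
side centre [0.60282397 0.03531759] (0.603411853313446, 0.0334758386015892) 0.15596504509449005
side hand 48.690672338708794 20 0.10868577638322485 tab 201.32996518244707 71
side hand 50.80695613726864 20 0.11009048029632625 tab 199.6808388391708 71
[[-0.946  0.323  0.   ]
 [ 0.323  0.946  0.   ]
 [-0.     0.    -1.   ]]
[ 0.70389013 -0.01358082] tool shift [-0.67058464 -0.3105983   0.11130956]
```

Call:
drive_tool(
  targets=[
    {"tx":-0.042,"ty":-0.0193},
    {"tx":-0.042,"ty":-0.0193},
    {"tx":-0.042,"ty":-0.0193},
    {"tx":-0.042,"ty":-0.0193},
    {"tx":-0.042,"ty":-0.0193},
    {"tx":-0.042,"ty":-0.0193},
    {"tx":-0.042,"ty":-0.0193},
    {"tx":-0.042,"ty":-0.0193},
  ],
  grip=1,
  newtons=20,
)

```text
invalid input
```

Call:
drive_tool(
  targets=[
    {"tx":-0.042,"ty":-0.0193},
    {"tx":-0.042,"ty":-0.0193},
    {"tx":-0.042,"ty":-0.0193},
    {"tx":-0.042,"ty":-0.0193},
    {"tx":-0.042,"ty":-0.0193},
    {"tx":-0.042,"ty":-0.0193},
    {"tx":-0.042,"ty":-0.0193},
    {"tx":-0.042,"ty":-0.0193},
  ],
)

```text
invalid input
```

Call:
drive_tool(
  targets=[
    {"wz":3.6},
    {"wz":3.6},
    {"tz":0.025},
    {"tz":0.025},
    {"tz":0.025},
    {"tz":0.025},
    {"tz":0},
    {"tz":0},
  ],
)

```text
invalid input
```

```bash
cat > w.py <<'E'
from h import *
from scipy.spatial.transform import Rotation as Rt
C=np.array([.604,.0375])
def where():
    s=arm.observe(); R=Rt.from_rotvec(s["tool_rot"]).as_matrix(); d=s["ee_pos"][:2]-C; x=-R[:2,0]
    print("t",round(s["time"],2),"r",np.hypot(*d).round(4),"ang",np.degrees(np.arctan2(-d[1],d[0]))%360,"toolang",np.degrees(np.arctan2(-x[1],x[0]))%360,"z",s["ee_pos"][2],"tilt",R[2,2],"q",np.round(s["joint_pos"],2),"F",np.round(s["contact_force"],2),s["grip_width"])
E
python3 - <<'E'
from w import *
where()
p,d=arm.grab_frame("side"); cv2.imwrite("pics/s1.png",cv2.resize(p[130:330,190:430],None,fx=3,fy=3)); measure("side",p,C)
E
```

```text
t 0.6 r 0.6323 ang 226.5964903048428 toolang 18.83845060925765 z 0.23132899449794622 tilt -0.9999999933725869 q [ 1.17  0.05  1.4  -0.    1.69 -0.07] F [-0.34 -0.13  0.4 ] 0.08562010682776855
side hand 49.906004657385395 20 0.10957343008482942 tab 200.366027997064 71
```

View pics/s1.png

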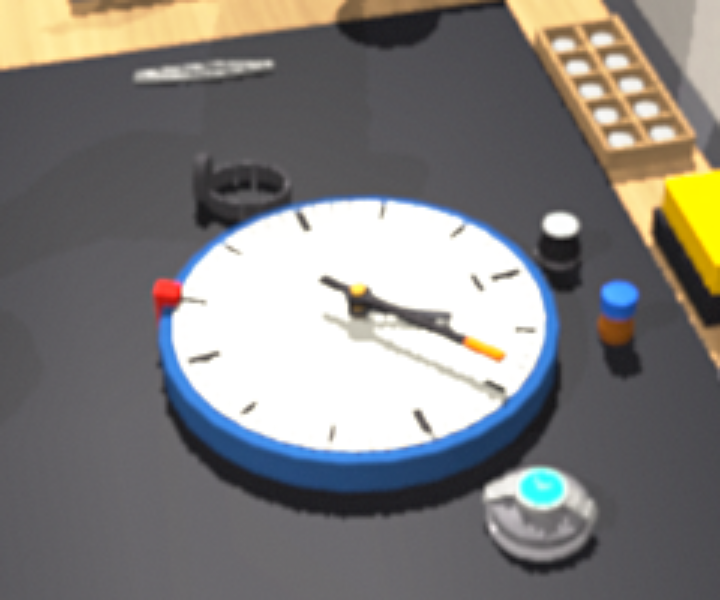

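The arm has not moved because the rows need all six keys. In this crop the hand tip is at (500,355) and the tab at (168,294), both unchanged.

Call:
drive_tool(
  targets=[
    {"tx":-0.042,"ty":-0.0193,"tz":0,"wx":0,"wy":0,"wz":0},
    {"tx":-0.042,"ty":-0.0193,"tz":0,"wx":0,"wy":0,"wz":0},
    {"tx":-0.042,"ty":-0.0193,"tz":0,"wx":0,"wy":0,"wz":0},
    {"tx":-0.042,"ty":-0.0193,"tz":0,"wx":0,"wy":0,"wz":0},
    {"tx":-0.042,"ty":-0.0193,"tz":0,"wx":0,"wy":0,"wz":0},
    {"tx":-0.042,"ty":-0.0193,"tz":0,"wx":0,"wy":0,"wz":0},
    {"tx":-0.042,"ty":-0.0193,"tz":0,"wx":0,"wy":0,"wz":0},
    {"tx":-0.042,"ty":-0.0193,"tz":0,"wx":0,"wy":0,"wz":0},
  ],
  grip=1,
  newtons=20,
)

```text
time: 1.65
ee_pos: [0.4386, 0.2411, 0.2315]
tool_rot: [0.514, 3.099, 0.001]
contact_force: [1.0, -0.4, 0.2]
grip_width: -0.0001
grip_force: 0.0
```

Call:
drive_tool(
  targets=[
    {"tx":-0.042,"ty":-0.0193,"tz":0,"wx":0,"wy":0,"wz":0},
    {"tx":-0.042,"ty":-0.0193,"tz":0,"wx":0,"wy":0,"wz":0},
    {"tx":-0.042,"ty":-0.0193,"tz":0,"wx":0,"wy":0,"wz":0},
    {"tx":-0.042,"ty":-0.0193,"tz":0,"wx":0,"wy":0,"wz":0},
    {"tx":-0.042,"ty":-0.0193,"tz":0,"wx":0,"wy":0,"wz":0},
    {"tx":-0.042,"ty":-0.0193,"tz":0,"wx":0,"wy":0,"wz":0},
    {"tx":-0.042,"ty":-0.0193,"tz":0,"wx":0,"wy":0,"wz":0},
    {"tx":-0.042,"ty":-0.0193,"tz":0,"wx":0,"wy":0,"wz":0},
  ],
)

```text
time: 2.65
ee_pos: [0.7067, -0.0135, 0.2312]
tool_rot: [0.514, 3.099, 0.0]
contact_force: [0.9, 0.5, 1.3]
grip_width: 0.0
grip_force: 0.0
```

Call:
drive_tool(
  targets=[
    {"tx":0,"ty":0,"tz":0,"wx":0,"wy":0,"wz":3.6},
    {"tx":0,"ty":0,"tz":0,"wx":0,"wy":0,"wz":3.6},
    {"tx":0,"ty":0,"tz":0.025,"wx":0,"wy":0,"wz":0},
    {"tx":0,"ty":0,"tz":0.025,"wx":0,"wy":0,"wz":0},
    {"tx":0,"ty":0,"tz":0.025,"wx":0,"wy":0,"wz":0},
    {"tx":0,"ty":0,"tz":0.025,"wx":0,"wy":0,"wz":0},
    {"tx":0,"ty":0,"tz":0,"wx":0,"wy":0,"wz":0},
    {"tx":0,"ty":0,"tz":0,"wx":0,"wy":0,"wz":0},
  ],
)

```text
time: 3.65
ee_pos: [0.7063, -0.0124, 0.1327]
tool_rot: [0.707, 3.059, 0.001]
contact_force: [1.2, -0.5, 0.4]
grip_width: -0.0001
grip_force: 0.0
```

```bash
python3 - <<'E'
from w import *
where()
p,d=arm.grab_frame("side"); cv2.imwrite("pics/s2.png",cv2.resize(p[130:330,190:430],None,fx=3,fy=3)); measure("side",p,C)
E
```

```text
t 3.65 r 0.1138 ang 25.988188139429973 toolang 26.036664383080975 z 0.13272349369009057 tilt -0.99999844120768 q [-0.07  0.62  0.9   0.    1.62 -1.19] F [ 1.24 -0.47  0.41] -5.482587338438879e-05
side hand 49.922338811570455 22 0.10997806062199672 tab 200.366027997064 71
```

View pics/s2.png

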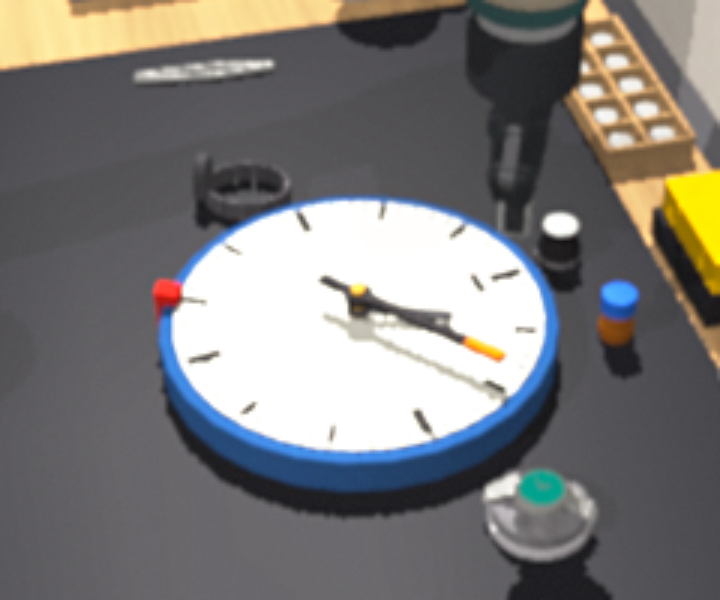

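The fingers, at crop (515,230), hover over the dial counterclockwise of the hand with room to spare. Next I descend to z≈0.045.

Call:
drive_tool(
  targets=[
    {"tx":0.002,"ty":0,"tz":0.02,"wx":0,"wy":0,"wz":0},
    {"tx":0,"ty":0,"tz":0.02,"wx":0,"wy":0,"wz":0},
    {"tx":0,"ty":0,"tz":0.02,"wx":0,"wy":0,"wz":0},
    {"tx":0,"ty":0,"tz":0.015,"wx":0,"wy":0,"wz":0},
    {"tx":0,"ty":0,"tz":0.007,"wx":0,"wy":0,"wz":0},
    {"tx":0,"ty":0,"tz":0.004,"wx":0,"wy":0,"wz":0},
    {"tx":0,"ty":0,"tz":0,"wx":0,"wy":0,"wz":0},
    {"tx":0,"ty":0,"tz":0,"wx":0,"wy":0,"wz":0},
  ],
)

```text
time: 4.7
ee_pos: [0.7044, -0.0115, 0.0461]
tool_rot: [0.707, 3.06, 0.0]
contact_force: [-0.3, 0.3, -0.8]
grip_width: 0.0
grip_force: 0.0
```

Call:
drive_tool(
  targets=[
    {"tx":0.0001,"ty":-0.0039,"tz":0,"wx":0,"wy":0,"wz":2},
    {"tx":0.0001,"ty":-0.0039,"tz":0,"wx":0,"wy":0,"wz":2},
    {"tx":0.0001,"ty":-0.0039,"tz":0,"wx":0,"wy":0,"wz":2},
    {"tx":0.0001,"ty":-0.0039,"tz":0,"wx":0,"wy":0,"wz":2},
    {"tx":0.0001,"ty":-0.0039,"tz":0,"wx":0,"wy":0,"wz":2},
    {"tx":0.0001,"ty":-0.0039,"tz":0,"wx":0,"wy":0,"wz":2},
    {"tx":0.0001,"ty":-0.0039,"tz":0,"wx":0,"wy":0,"wz":2},
    {"tx":0.0001,"ty":-0.0039,"tz":0,"wx":0,"wy":0,"wz":2},
  ],
)

```text
time: 5.7
ee_pos: [0.6863, -0.0372, 0.0453]
tool_rot: [1.13, 2.931, 0.0]
contact_force: [0.9, 0.7, 0.2]
grip_width: -0.0003
grip_force: 0.3
```

```bash
python3 - <<'E'
from w import *
where()
for c in ("side","top"):
    p,d=arm.grab_frame(c); measure(c,p,C)
    if c=="side": cv2.imwrite("pics/s3.png",cv2.resize(p[130:330,190:430],None,fx=3,fy=3))
E
```

```text
t 5.7 r 0.1111 ang 42.22282662968351 toolang 42.16395906630884 z 0.04531312188073591 tilt -0.9999999567213244 q [-0.11  0.63  1.07  0.    1.45 -0.94] F [0.92 0.72 0.17] -0.0002670565161707641
side hand 52.47096041973096 44 0.11179688534013715 tab 200.366027997064 71
top hand 52.752930303234486 25 0.10246238783733554 tab 201.93650318839676 70
```

View pics/s3.png

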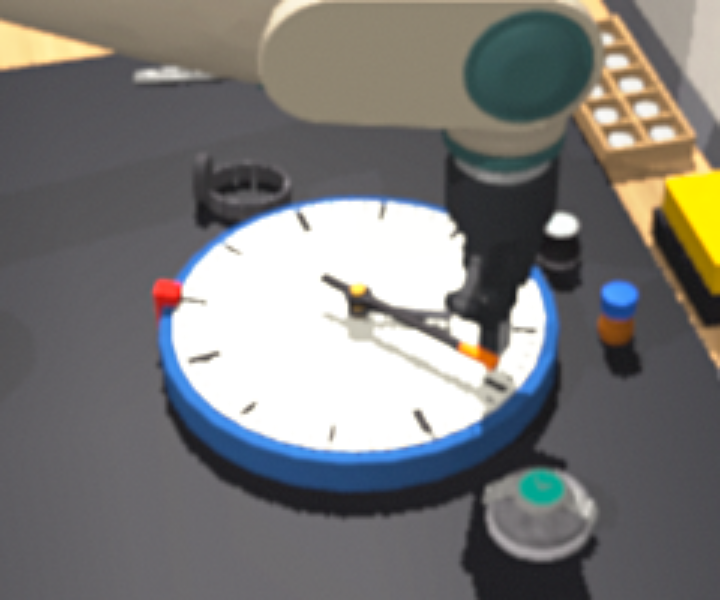

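The fingertip touches the hand near the orange band at (480,355). The finger-to-hand offset is about 10°. I'll sweep on at 3° per row.

Call:
drive_tool(
  targets=[
    {"tx":0.00015,"ty":-0.00586,"tz":0,"wx":0,"wy":0,"wz":3},
    {"tx":0.00015,"ty":-0.00586,"tz":0,"wx":0,"wy":0,"wz":3},
    {"tx":0.00015,"ty":-0.00586,"tz":0,"wx":0,"wy":0,"wz":3},
    {"tx":0.00015,"ty":-0.00586,"tz":0,"wx":0,"wy":0,"wz":3},
    {"tx":0.00015,"ty":-0.00586,"tz":0,"wx":0,"wy":0,"wz":3},
    {"tx":0.00015,"ty":-0.00586,"tz":0,"wx":0,"wy":0,"wz":3},
    {"tx":0.00015,"ty":-0.00586,"tz":0,"wx":0,"wy":0,"wz":3},
    {"tx":0.00015,"ty":-0.00586,"tz":0,"wx":0,"wy":0,"wz":3},
  ],
)

```text
time: 6.8
ee_pos: [0.6487, -0.0644, 0.0454]
tool_rot: [1.714, 2.633, 0.001]
contact_force: [0.2, 0.7, 0.0]
grip_width: -0.0001
grip_force: 0.4
```

Call:
drive_tool(
  targets=[
    {"tx":0.00015,"ty":-0.00586,"tz":0,"wx":0,"wy":0,"wz":3},
    {"tx":0.00015,"ty":-0.00586,"tz":0,"wx":0,"wy":0,"wz":3},
    {"tx":0.00015,"ty":-0.00586,"tz":0,"wx":0,"wy":0,"wz":3},
    {"tx":0.00015,"ty":-0.00586,"tz":0,"wx":0,"wy":0,"wz":3},
    {"tx":0.00015,"ty":-0.00586,"tz":0,"wx":0,"wy":0,"wz":3},
    {"tx":0.00015,"ty":-0.00586,"tz":0,"wx":0,"wy":0,"wz":3},
    {"tx":0.00015,"ty":-0.00586,"tz":0,"wx":0,"wy":0,"wz":3},
    {"tx":0.00015,"ty":-0.00586,"tz":0,"wx":0,"wy":0,"wz":3},
  ],
)

```text
time: 7.8
ee_pos: [0.6032, -0.0741, 0.0456]
tool_rot: [2.224, 2.219, 0.001]
contact_force: [0.6, 1.0, -0.8]
grip_width: 0.0003
grip_force: 0.4
```

```bash
python3 - <<'E'
from w import *
where()
for c in ("side","top"):
    p,d=arm.grab_frame(c); measure(c,p,C)
E
```

```text
t 7.8 r 0.1116 ang 90.39250563446137 toolang 90.12719915099893 z 0.04555673945318438 tilt -0.9999997266008942 q [-0.18  0.41  1.36  0.    1.37 -0.18] F [ 0.61  0.97 -0.76] 0.00033517689656000177
side hand 98.60830025230432 17 0.10491558944194268 tab 200.366027997064 71
top hand 100.62563540141763 19 0.10024507371539441 tab 201.93650318839676 70
```

Call:
drive_tool(
  targets=[
    {"tx":0.00015,"ty":-0.00586,"tz":0,"wx":0,"wy":0,"wz":3},
    {"tx":0.00015,"ty":-0.00586,"tz":0,"wx":0,"wy":0,"wz":3},
    {"tx":0.00015,"ty":-0.00586,"tz":0,"wx":0,"wy":0,"wz":3},
    {"tx":0.00015,"ty":-0.00586,"tz":0,"wx":0,"wy":0,"wz":3},
    {"tx":0.00015,"ty":-0.00586,"tz":0,"wx":0,"wy":0,"wz":3},
    {"tx":0.00015,"ty":-0.00586,"tz":0,"wx":0,"wy":0,"wz":3},
    {"tx":0.00015,"ty":-0.00586,"tz":0,"wx":0,"wy":0,"wz":3},
    {"tx":0.00015,"ty":-0.00586,"tz":0,"wx":0,"wy":0,"wz":3},
  ],
)

```text
time: 8.9
ee_pos: [0.5579, -0.0644, 0.0455]
tool_rot: [2.635, 1.709, 0.001]
contact_force: [0.6, -0.7, -0.5]
grip_width: -0.0001
grip_force: 0.4
```

Call:
drive_tool(
  targets=[
    {"tx":0.00015,"ty":-0.00586,"tz":0,"wx":0,"wy":0,"wz":3},
    {"tx":0.00015,"ty":-0.00586,"tz":0,"wx":0,"wy":0,"wz":3},
    {"tx":0.00015,"ty":-0.00586,"tz":0,"wx":0,"wy":0,"wz":3},
    {"tx":0.00015,"ty":-0.00586,"tz":0,"wx":0,"wy":0,"wz":3},
    {"tx":0.00015,"ty":-0.00586,"tz":0,"wx":0,"wy":0,"wz":3},
    {"tx":0.00015,"ty":-0.00586,"tz":0,"wx":0,"wy":0,"wz":3},
    {"tx":0.00015,"ty":-0.00586,"tz":0,"wx":0,"wy":0,"wz":3},
    {"tx":0.00015,"ty":-0.00586,"tz":0,"wx":0,"wy":0,"wz":3},
  ],
)

```text
time: 9.9
ee_pos: [0.5203, -0.0371, 0.0456]
tool_rot: [2.933, 1.124, 0.001]
contact_force: [0.7, -0.9, 0.0]
grip_width: -0.0001
grip_force: 0.4
```

Call:
drive_tool(
  targets=[
    {"tx":0.00015,"ty":-0.00586,"tz":0,"wx":0,"wy":0,"wz":3},
    {"tx":0.00015,"ty":-0.00586,"tz":0,"wx":0,"wy":0,"wz":3},
    {"tx":0.00015,"ty":-0.00586,"tz":0,"wx":0,"wy":0,"wz":3},
    {"tx":0.00015,"ty":-0.00586,"tz":0,"wx":0,"wy":0,"wz":3},
    {"tx":0.00015,"ty":-0.00586,"tz":0,"wx":0,"wy":0,"wz":3},
    {"tx":0.00015,"ty":-0.00586,"tz":0,"wx":0,"wy":0,"wz":3},
    {"tx":0.00015,"ty":-0.00586,"tz":0,"wx":0,"wy":0,"wz":3},
    {"tx":0.00015,"ty":-0.00586,"tz":0,"wx":0,"wy":0,"wz":3},
  ],
)

```text
time: 10.9
ee_pos: [0.497, 0.0032, 0.0456]
tool_rot: [3.103, 0.49, 0.001]
contact_force: [0.9, -0.6, 0.3]
grip_width: -0.0002
grip_force: 0.4
```

```bash
python3 - <<'E'
from w import *
where()
for c in ("side","top"):
    p,d=arm.grab_frame(c); measure(c,p,C)
    if c=="top": cv2.imwrite("pics/t3.png",cv2.resize(p[160:330,200:380],None,fx=3.5,fy=3.5))
E
```

```text
t 10.9 r 0.1123 ang 162.24676554270084 toolang 162.06112048607667 z 0.04558945288837223 tilt -0.999999661065751 q [-0.07  0.12  1.71 -0.    1.31  1.19] F [ 0.93 -0.57  0.29] -0.00015601431373795657
side hand 170.7370150487904 2 0.12231278314404512 tab 200.52184822345552 75
top hand None 0 0 tab 202.55350031084893 55
```

View pics/t3.png

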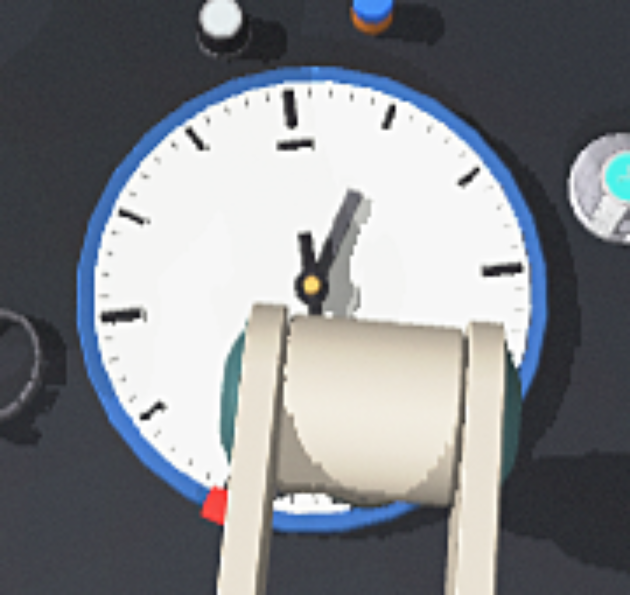

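The orange tip is hidden by the arm. The tail at (305,240) shows the hand at about 172°, and the tab at (215,505) has not moved. I'll go 24° further, then back off to look.

Call:
drive_tool(
  targets=[
    {"tx":0.00015,"ty":-0.00586,"tz":0,"wx":0,"wy":0,"wz":3},
    {"tx":0.00015,"ty":-0.00586,"tz":0,"wx":0,"wy":0,"wz":3},
    {"tx":0.00015,"ty":-0.00586,"tz":0,"wx":0,"wy":0,"wz":3},
    {"tx":0.00015,"ty":-0.00586,"tz":0,"wx":0,"wy":0,"wz":3},
    {"tx":0.00015,"ty":-0.00586,"tz":0,"wx":0,"wy":0,"wz":3},
    {"tx":0.00015,"ty":-0.00586,"tz":0,"wx":0,"wy":0,"wz":3},
    {"tx":0.0001,"ty":-0.0039,"tz":0,"wx":0,"wy":0,"wz":2},
    {"tx":0.0001,"ty":-0.0039,"tz":0,"wx":0,"wy":0,"wz":2},
  ],
)

```text
time: 12.0
ee_pos: [0.4917, 0.0455, 0.0454]
tool_rot: [3.139, -0.109, -0.0]
contact_force: [-0.6, -0.3, 0.4]
grip_width: -0.0005
grip_force: 0.5
```

Call:
drive_tool(
  targets=[
    {"tx":0.0001,"ty":-0.002,"tz":0,"wx":0,"wy":0,"wz":1},
    {"tx":0,"ty":0,"tz":0,"wx":0,"wy":0,"wz":0},
    {"tx":0,"ty":0,"tz":0,"wx":0,"wy":0,"wz":0},
  ],
)

```text
time: 12.38
ee_pos: [0.4919, 0.0475, 0.0453]
tool_rot: [-3.139, 0.137, -0.0]
contact_force: [0.4, -0.5, -0.0]
grip_width: 0.0002
grip_force: 0.2
```

```bash
python3 - <<'E'
from w import *
where()
for c in ("side","top"):
    p,d=arm.grab_frame(c); measure(c,p,C)
    print([(np.round(a["point"],4),a["conf"]) for n in ("minute_tip","tab_mark") for a in arm.landmark_of(n,c)[:2]])
    if c=="side": cv2.imwrite("pics/s4.png",cv2.resize(p[150:310,210:410],None,fx=4,fy=3.7))
E
```

```text
t 12.38 r 0.1126 ang 185.10871698524707 toolang 184.99740588440585 z 0.045319503803535256 tilt -0.9999999887755332 q [0.02 0.12 1.72 0.   1.31 1.68] F [ 0.43 -0.52 -0.01] 0.00022932550693280533
side hand 193.71166309912095 9 0.09964146501430746 tab 200.366027997064 71
[(array([0.4803, 0.0674, 0.0533]), 0.53), (array([ 0.6564, -0.4516,  0.0036]), 0.44), (array([ 7.968e-01, -8.000e-04,  1.000e-04]), 0.74), (array([0.4854, 0.0812, 0.0573]), 0.44)]
top hand None 0 0 tab 201.50292621760624 32
[(array([0.4889, 0.0812, 0.0504]), 0.42)]
```

View pics/s4.png

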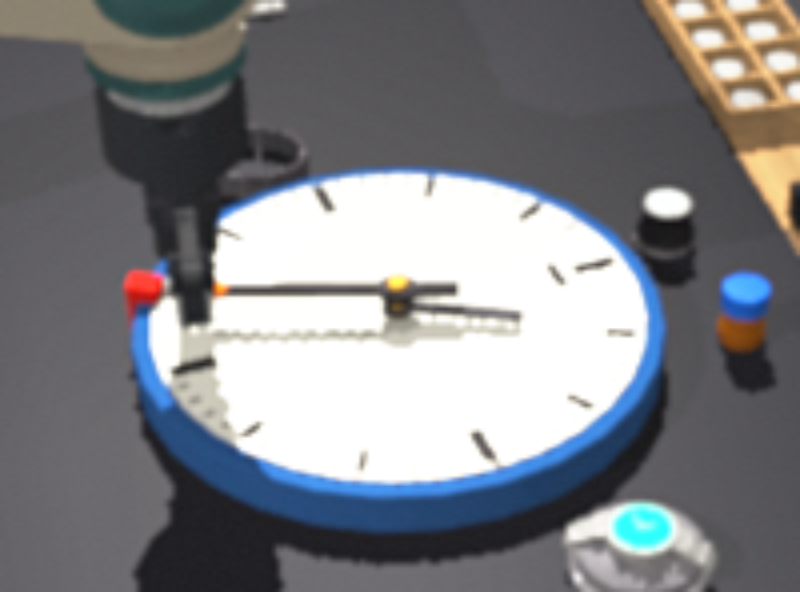

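The finger is still behind the hand, which is at about 195°. The tip is hidden behind the finger at (200,290) and the tab is at (143,290). I'll retreat to get a clean measurement.

Call:
drive_tool(
  targets=[
    {"tx":0,"ty":0.006,"tz":0,"wx":0,"wy":0,"wz":0},
    {"tx":0,"ty":0.014,"tz":0,"wx":0,"wy":0,"wz":0},
    {"tx":0,"ty":0.02,"tz":-0.02,"wx":0,"wy":0,"wz":0},
    {"tx":0,"ty":0.025,"tz":-0.02,"wx":0,"wy":0,"wz":0},
    {"tx":0,"ty":0.025,"tz":0,"wx":0,"wy":0,"wz":0},
    {"tx":0,"ty":0.025,"tz":0,"wx":0,"wy":0,"wz":0},
    {"tx":0,"ty":0.025,"tz":0,"wx":0,"wy":0,"wz":0},
    {"tx":0,"ty":0,"tz":0,"wx":0,"wy":0,"wz":0},
  ],
)

```text
time: 13.68
ee_pos: [0.4791, -0.0936, 0.0853]
tool_rot: [3.138, -0.143, 0.0]
contact_force: [0.1, 0.2, -0.3]
grip_width: -0.0001
grip_force: 0.0
```

```bash
python3 - <<'E'
from w import *
where()
for c in ("side","top"):
    p,d=arm.grab_frame(c); measure(c,p,C); measure(c,p)
    print([(n,np.round(a["point"],4),a["conf"]) for n in ("minute_tip","tab_mark","dial_center") for a in arm.landmark_of(n,c)[:1]])
    if c=="top": cv2.imwrite("pics/t5.png",cv2.resize(p[160:330,200:380],None,fx=3.5,fy=3.5))
E
```

```text
t 13.68 r 0.1811 ang 133.59695931293308 toolang 185.20974662742924 z 0.08527441366959786 tilt -0.999999994475492 q [-0.27  0.05  1.7  -0.    1.39  1.39] F [ 0.06  0.17 -0.32] -7.919855799076648e-05
side hand None 0 0 tab 197.08132109012737 29
side centre [0.60269451 0.03422665] (0.603411853313446, 0.0334758386015892) 0.15596504509449005
side hand None 0 0 tab 198.45174196447599 29
[('tab_mark', array([0.4868, 0.0837, 0.0594]), 0.61), ('dial_center', array([ 4.760e-01, -4.472e-01,  3.000e-04]), 0.52)]
top hand 193.75027824347492 55 0.10942269763968332 tab 201.93650318839676 70
top centre [0.60371009 0.03702635] (0.6031879782676697, 0.0373045988380909) 0.14952372014522552
top hand 194.02769267479064 55 0.10925495707216444 tab 202.15162561624808 70
[('minute_tip', array([0.4813, 0.0686, 0.055 ]), 0.8), ('tab_mark', array([ 0.6074,  0.0411, -0.0011]), 0.67), ('dial_center', array([0.6699, 0.0101, 0.0414]), 0.65)]
```

View pics/t5.png

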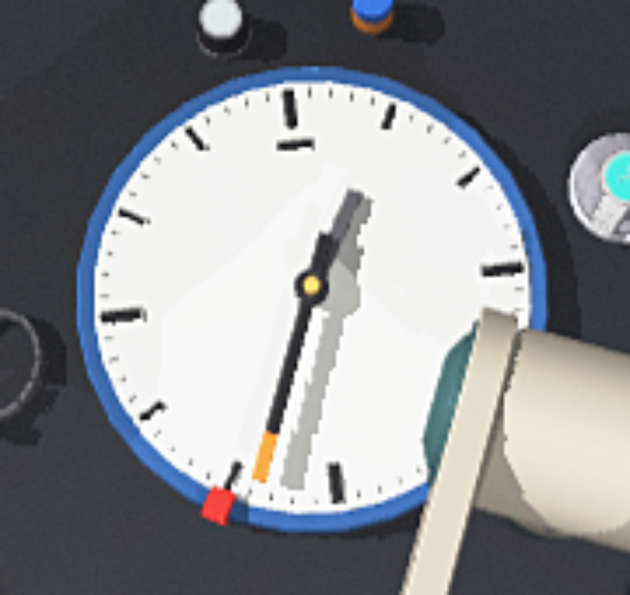

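In a clean top view the hand is at 194° (tip (260,475)) and the tab at 202° ((218,506)), so about 7–8° remain. I'll return by the same path and push on 7°.

Call:
drive_tool(
  targets=[
    {"tx":0,"ty":-0.025,"tz":0,"wx":0,"wy":0,"wz":0},
    {"tx":0,"ty":-0.025,"tz":0,"wx":0,"wy":0,"wz":0},
    {"tx":0,"ty":-0.025,"tz":0,"wx":0,"wy":0,"wz":0},
    {"tx":0,"ty":-0.025,"tz":0.02,"wx":0,"wy":0,"wz":0},
    {"tx":0,"ty":-0.02,"tz":0.02,"wx":0,"wy":0,"wz":0},
    {"tx":0,"ty":-0.008,"tz":0,"wx":0,"wy":0,"wz":0},
    {"tx":0,"ty":-0.006,"tz":0,"wx":0,"wy":0,"wz":0},
    {"tx":0,"ty":-0.004,"tz":0,"wx":0,"wy":0,"wz":0},
  ],
)

```text
time: 15.08
ee_pos: [0.4923, 0.0456, 0.0464]
tool_rot: [-3.138, 0.139, -0.003]
contact_force: [-0.2, 0.9, -0.3]
grip_width: 0.0001
grip_force: 0.0
```

Call:
drive_tool(
  targets=[
    {"tx":0,"ty":-0.002,"tz":0,"wx":0,"wy":0,"wz":0},
    {"tx":0.0001,"ty":-0.0039,"tz":0,"wx":0,"wy":0,"wz":2},
    {"tx":0.0001,"ty":-0.0039,"tz":0,"wx":0,"wy":0,"wz":2},
    {"tx":0.0001,"ty":-0.0039,"tz":0,"wx":0,"wy":0,"wz":2},
    {"tx":0,"ty":-0.002,"tz":0,"wx":0,"wy":0,"wz":1},
    {"tx":0,"ty":0,"tz":0,"wx":0,"wy":0,"wz":0},
    {"tx":0,"ty":0,"tz":0,"wx":0,"wy":0,"wz":0},
  ],
)

```text
time: 15.95
ee_pos: [0.494, 0.061, 0.0454]
tool_rot: [-3.124, 0.329, -0.0]
contact_force: [0.3, -0.3, 0.8]
grip_width: 0.0003
grip_force: 0.4
```

```bash
python3 -c "
from w import *
where()"
```

```text
t 15.95 r 0.1125 ang 192.0556295662988 toolang 192.02838579913134 z 0.04543167234915252 tilt -0.9999999483486651 q [0.05 0.13 1.71 0.   1.31 1.83] F [ 0.3  -0.29  0.78] 0.0002624014345843745
```

Call:
drive_tool(
  targets=[
    {"tx":0,"ty":0.006,"tz":0,"wx":0,"wy":0,"wz":0},
    {"tx":0,"ty":0.014,"tz":0,"wx":0,"wy":0,"wz":0},
    {"tx":0,"ty":0.02,"tz":-0.02,"wx":0,"wy":0,"wz":0},
    {"tx":0,"ty":0.025,"tz":-0.03,"wx":0,"wy":0,"wz":0},
    {"tx":0,"ty":0.03,"tz":0,"wx":0,"wy":0,"wz":0},
    {"tx":0,"ty":0.03,"tz":0,"wx":0,"wy":0,"wz":0},
    {"tx":0,"ty":0.03,"tz":0,"wx":0,"wy":0,"wz":0},
    {"tx":0,"ty":0,"tz":0,"wx":0,"wy":0,"wz":0},
  ],
)

```text
time: 16.95
ee_pos: [0.4609, -0.0924, 0.0952]
tool_rot: [3.124, -0.334, -0.0]
contact_force: [-0.3, -0.3, -0.4]
grip_width: 0.0002
grip_force: 0.0
```

```bash
python3 - <<'E'
from w import *
where()
p,d=arm.grab_frame("top"); measure("top",p,C); measure("top",p)
print([(n,np.round(a["point"],4),a["conf"]) for n in ("minute_tip","tab_mark") for a in arm.landmark_of(n,"top")[:1]])
cv2.imwrite("pics/t6.png",cv2.resize(p[160:330,200:380],None,fx=3.5,fy=3.5))
E
```

```text
t 16.95 r 0.1933 ang 137.76537018801722 toolang 192.22241770309208 z 0.09523654594940097 tilt -0.9999999782857508 q [-0.28 -0.01  1.74 -0.    1.41  1.51] F [-0.25 -0.26 -0.41] 0.0001690780923497999
top hand 200.57228239782722 58 0.1097603854502248 tab 201.93650318839676 70
top centre [0.60370488 0.03700027] (0.6030722856521606, 0.03710848465561867) 0.14957383275032043
top hand 200.87091728088348 58 0.10966117238183612 tab 202.16188557644384 70
[('minute_tip', array([0.4858, 0.0804, 0.0541]), 0.56), ('tab_mark', array([ 0.4742, -0.4489,  0.0038]), 0.62)]
```

View pics/t6.png

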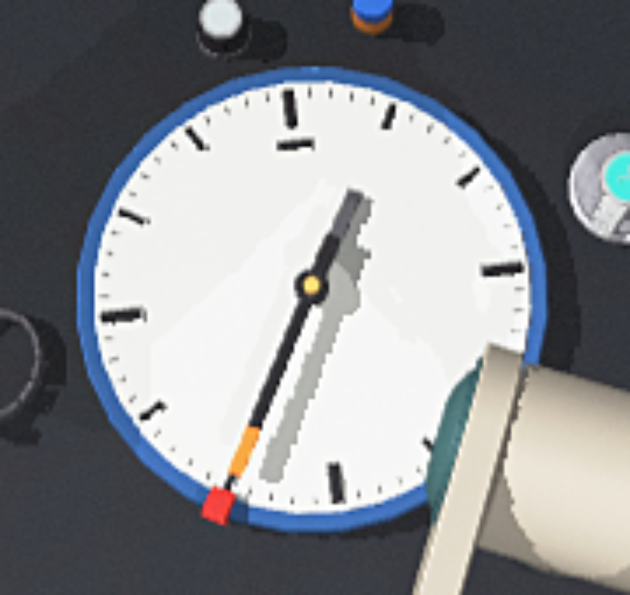

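The tip at (237,472) now points at the tab at (218,506). The measured error is about 1.3° (roughly 3 mm, limit 8 mm), and the arm is clear of everything.

```bash
python3 -c "
from bench import arm
print(arm.hand_in())"
```

```text
the job is handed in; nothing more can be done
None
```

I pushed the minute hand clockwise to about 3 mm from the middle of the red tab by camera measurement (limit 8 mm), moved the fingers clear and handed the job in at about 17 s; no verdict came back.

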